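Hang a contactor on the studs of a wiring board

ROBOT

A 7-joint arm with a two-finger parallel gripper is mounted at the origin on the work surface. World frame = base frame: x ahead of the robot, y to its left, z up, the work surface at z = 0. Lengths are in m, angles in rad, forces in N, time in s.
With the tool pointing down it reaches from about 0.4 to 0.85 m from the base axis. Payload 10.4 kg.
Tool frame: the origin (TCP) lies on the centre line of the jaws, within the pads' length; the fingertips stand r.tip_extent ahead of it and the grasp point (between the pads) lies 8 mm behind it (r.tip_extent is the distance from the TCP to the fingertips, in m); z points along the fingers, y is the direction in which the jaws open and shut (so a half turn about z gives the same grasp; the last joint's range is limited). The gripper opens to 87 mm and grips with 3 to 60 N. Pads are 19 mm wide; open, the fingers measure 117 mm over their backs; the gripper's body (75 mm by 190 mm) begins 51 mm behind the grasp point.
Start: joints at [-1.263, 0.332, -0.065, 1.46, 0.022, 1.35, -0.088], TCP at [0.203, 0.591, 0.234] pointing down, gripper open.
Joint ranges: [-2.6, 2.6], [-0.5, 2.12], [-1.47, 1.34], [0.16, 2.42], [-1.27, 4.41], [0.06, 2.06], [-2.6, 2.6]. Speed limits (rad/s): [2.22, 2.22, 2.79, 2.79, 3.14, 3.14, 3.14].

INTERFACE

Orientations are given as a unit quaternion [x, y, z, w].
In Python, from bench import r gives the robot as it stands.
- The arm moves only by the shell command python3 -m jog 'ROWS' [FORCE]. ROWS is JSON, a list of rows, each a list of 7 numbers: the shift along the tool's x, y, z in cm, then the turn, a rotation vector about the tool's x, y, z in rad, then the opening, from -1 (shut) to 1 (fully open). In form: [[tx, ty, tz, wx, wy, wz, jaw], ...]. A call has 1 to 20 rows; each row shifts and turns the commanded pose from where the row before left it, along the tool's axes as they then stand; what a row does not reach is not made up. A row lasts 1/8 s, in which the tool goes at most 62.5 mm and 10.7 degrees, less where a joint would pass 70% of its speed; a pose out of reach is approached as far as the arm can. A call with a gripper value outside its range is refused whole. The fingers move at their own pace and stop on an object; FORCE is the grip in N (left out, the last holds). Time passes only in rows, so rows that do not move let the fingers close. It gives the time, the measured TCP pose, the force and the opening at its end, in the units of the state.
- r.read_state(): the state, without advancing time (a new reading comes with each control period).
- r.camera(name): name is "scene" or "side" or "wrist"; returns a dict with "frame" (480x640x3 uint8, red, green, blue), "fx", "fy", "cx", "cy" (pixels), "k1" (the pictures are not rectified: a ray, as slopes to the right and down, at radius r is drawn at 1 + k1 r^2 times it, then the intrinsics apply), "camera_from_world" (4x4, takes a point from world to camera coordinates). Camera axes: x right, y down, z forward; pixel columns grow to the right and rows downward; lengths in m; the calibration is good to about 2 mm. A picture is of the moment at which its call begins. There is no depth.
- r.close_job(): hands the job in, once; it reports no verdict.
Trained networks look in a picture, given as the dict that the camera call returned (one of the last four; its "shot" number tells which), for a name from the list of things; names that differ only in an ending like _2 or _b are one class to them, and where a whole thing is asked for, a point or a joint stands for the part that bears it (a point fixed in the world has none). Each returns a list of dicts, best first, with "score" (0 to 1); they miss things now and then, are a little off and sometimes report something else, mostly with a low value. They report only what shows in the picture. A call takes as long as a camera call.
- r.search_frame(picture, thing): "rect" ([left, top, right, bottom] in pixels, round what is visible of it).
The state is a dict: "time": time; "joint_positions": joint angles; "joint_vel": joint speeds; "joint_torque": joint torques, N m; "ee_pos": TCP position; "eef_rot": TCP orientation; "ft_force": force on the tool from outside, world axes, zero at the start; "torque": the same for the moment, N m; "width": finger opening in m.
Only numpy, scipy, OpenCV 4.12 (cv2) and the standard library are available. Lean on these libraries where they do the work, as an engineer would, in place of code of your own. Each camera call takes 0.05 s, during which the arm holds its last target.

TASK

Pick up the contactor on its keyhole plate, press the large ends of both keyholes over the two brass stud heads of the sloping wiring board's metal strip, and then slide it down the slope until it is fully home, lying flat on its studs and locked under both heads; let go of it. The strip may be clamped a little to either side of the middle, so find the studs, and do not force anything: keep the push on the board below 30 N (10 N is plenty). Leave everything else on the table alone.

Things in the scene. Friction and masses are not known exactly. Their poses are not given: they have to be found in the camera images.
- contactor: Contactor to hang: black and grey block, blue label and brass screws on top, 50 (x) x 44 (y) x 64 mm high, centred on a steel plate 130 (x) x 84 (y) x 4 mm. 0.32 to 0.5 kg. Origin: centre of the plate's underside; x along the plate to the end that hangs uppermost, z up through the block. Starts flat on the table. Grip the block's flat +y/-y sides (44 mm apart).
- key_low (a point): Centre of the lower keyhole's large end, on the plate's underside: x = -52 mm, y = 0 in the contactor frame. 15 mm across. A slot 9 mm wide, its mouth splayed, runs from it towards +x; a stud's shank meets the slot's end after 17.5 mm of travel along it (axis at x = -34.5 mm).
- key_high (a point): Centre of the upper keyhole's large end, on the plate's underside: x = +38 mm, y = 0 in the contactor frame; same shape as the lower one, its slot also runs towards +x.
- slope (a point): Mark at the middle of the sloping wooden wiring board, in the plane of its metal strip's face, 70 mm above the table. x points up the slope, y level to the left, z square out of the board. The slope is 20 degrees (0.349 rad). Plate over the stud heads: contactor origin at x = +7 mm; slid home: about x = -10.5 mm; axes of both parallel.
- stud_mark (a point): Nominal place of the lower stud's foot (slope x = -45 mm); the upper stud is 90 mm further up the slope. The aluminium strip (160 x 36 mm) that carries both is clamped up to 18 mm to the left or right of the marks (slope y -18 to +18 mm, both studs alike, x exact). This offset is not reported: see or feel it.
- head_mark (a point): Nominal centre of the lower stud's head top (10 mm above the strip; same sideways error). Shanks 6 mm across and 6 mm long; brass heads 12 mm across, 4 mm thick, rim bevelled by 1 mm (flat top 10 mm across). A plate that misses the heads with its large ends lies on them, its underside 10 mm above the strip.
- pad (a joint): Travel (m) of the sprung black pad, 24 mm square, midway between the studs; free top 4 mm above the strip, 0 = free, 0.004 = flush. It yields from 3 N, then 1 mm per N. The plate slides under the heads only while pressed to less than 2 mm above the strip (5 N; rigid at the strip); let go, the pad lifts it against the heads.
- board: The whole wiring board, fixed: 280 mm up the slope, 400 mm wide, with strip, studs, pad and devices. Origin on the table under the slope mark; x level, from its lower to its higher edge, z up. Devices on side rails stand up to 65 mm above the wood beyond 135 mm left and right of the mark; the strip's face is 5 mm above the wood.
- button_box: loose black box 80 x 60 x 45 mm with a red and a green push button on top (57 mm overall); origin: centre of its underside
- breaker: loose white circuit breaker 75 x 54 x 75 mm with a red toggle bar; origin: centre of its underside
- screwdriver: red-handled screwdriver, 200 mm, lying on the table; leave alone
- screwdriver2: red-handled screwdriver, 160 mm, lying on the table; leave alone
- pliers: yellow and dark pliers, 140 mm, lying on the table; leave alone
- tray: blue parts tray 100 x 150 x 35 mm; leave alone

How it is judged:
By the outcome, as a careful person would: the job done as asked, in the order asked, and still so for the second after the job is handed in, with the robot touching nothing.
It also fails if it takes over 72 s, if anything falls off the work surface, if the arm or the gripper's body presses on something with over 40 N, if the wrist force passes 120 N, or if a joint passes its speed limit or range.

## Working session

There is one attempt and no reset: what is moved stays moved. The work goes in short steps, Python scripts to look and compute and a shell command to move; the robot and the scene stay as the last step left them, time stands still between calls to the robot, and variables do not carry over. Pictures are saved under pics/ and viewed, and the job is handed in when it is done.

```bash
ls; mkdir -p pics; python3 - <<'E'
from bench import r
import cv2
s=r.read_state();print({k:(v if isinstance(v,float) else [round(float(x),4) for x in v] if hasattr(v,'__len__') else v) for k,v in s.items()}, r.tip_extent)
for n in ("scene","side","wrist"):
    c=r.camera(n);cv2.imwrite(f"pics/{n}0.png",c["frame"][:,:,::-1])
    print(n,c["fx"],c["fy"],c["cx"],c["cy"],c["k1"],c["camera_from_world"].tolist() if hasattr(c["camera_from_world"],'tolist') else c["camera_from_world"])
    for t in ("contactor","board","button_box","breaker"):
        print(t,[(round(d["score"],2),[round(float(x)) for x in d["rect"]]) for d in r.search_frame(c,t)][:3])
E
```

```text
pics
{'time': 0.0, 'joint_positions': [-1.2626, 0.3329, -0.0647, 1.4609, 0.0216, 1.3499, -0.0885], 'joint_vel': [-0.0011, 0.002, 0.0008, -0.0016, 0.0, -0.0015, -0.002], 'joint_torque': [0.0013, -62.3258, 0.0249, -38.9902, -0.0615, 0.0394, 0.0001], 'ee_pos': [0.2029, 0.5908, 0.2328], 'eef_rot': [0.1647, 0.9864, -0.0007, -0.0001], 'ft_force': [-0.9078, -0.1808, -0.3318], 'torque': [0.0087, -0.0124, -0.0754], 'width': 0.08723832871046784} 0.011
scene 481.4889094258108 481.4889094258108 315.1274967568708 245.3518336081291 -0.037265477416483984 [[0.3818505069349, 0.9242239319408645, -0.000560340368398976, -0.2767930386647594], [0.7761836172035702, -0.3210154768535927, -0.5426675372686688, -0.35441451263526474], [-0.5017262029616766, 0.2067829471891458, -0.8399473971704594, 1.4391740213788842], [0.0, 0.0, 0.0, 1.0]]
contactor [(0.62, [130, 308, 176, 369])]
board [(0.95, [224, 202, 426, 360])]
button_box [(0.69, [127, 250, 164, 297])]
breaker [(0.68, [410, 171, 444, 207])]
side 512.0377775802825 512.0377775802825 327.6298230268812 240.3575296684362 0.04475505819563071 [[-0.9874686375735368,
[... 196 characters left out ...]
689862461022255, 1.175806600608804], [0.0, 0.0, 0.0, 1.0]]
contactor [(0.57, [317, 142, 366, 178])]
board [(0.76, [229, 168, 375, 341])]
button_box [(0.72, [376, 160, 412, 183]), (0.72, [230, 172, 376, 341])]
breaker [(0.58, [327, 385, 376, 435])]
wrist 402.27060050929407 402.27060050929407 312.7878471764101 245.76570234055336 -0.0929277084357669 [[0.3234388374817351, 0.946248889772155, 0.0005975060077750092, -0.6245673109917922], [0.902392915500605, -0.308638242715411, 0.3007149168030458, -0.03746533031583029], [0.2847355693670594, -0.09672369791580857, -0.9537138888569829, 0.39166679274840277], [0.0, 0.0, 0.0, 1.0]]
contactor []
board []
button_box []
breaker [(0.66, [224, 417, 278, 443])]
```

View pics/scene0.png

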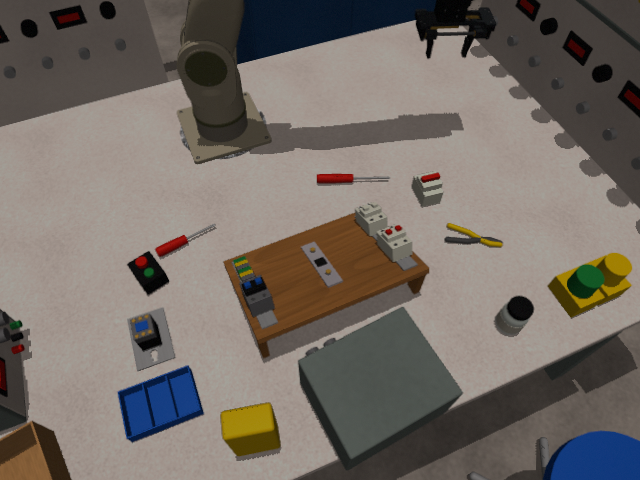

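View pics/side0.png

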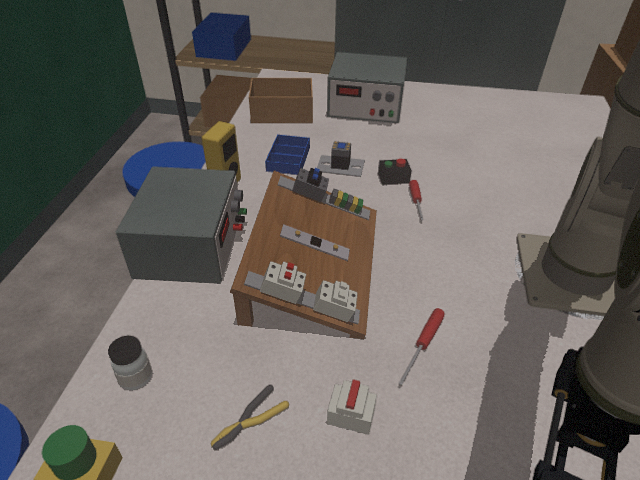

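View pics/wrist0.png

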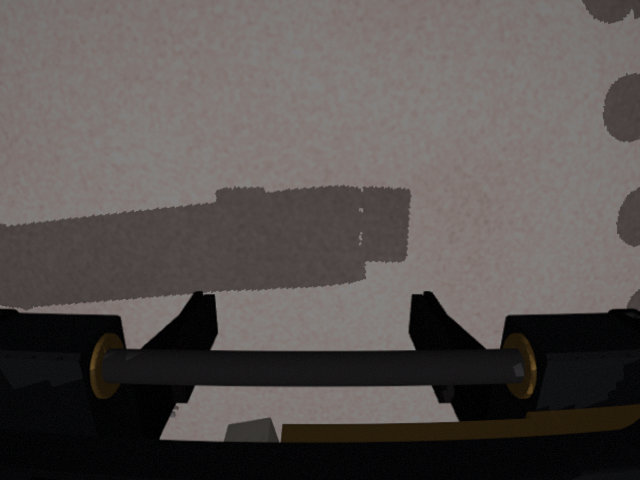

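```bash
cat > h.py <<'E'
import numpy as np, cv2
from scipy.spatial.transform import Rotation as R
def K(c): return np.array([[c["fx"],0,c["cx"]],[0,c["fy"],c["cy"]],[0,0,1.]]), np.array([c["k1"],0,0,0.])
def ray(c,px):
    k,d=K(c); u=cv2.undistortPoints(np.array(px,float).reshape(-1,1,2),k,d).reshape(-1,2)
    T=np.array(c["camera_from_world"]); Rm=T[:3,:3]; o=-Rm.T@T[:3,3]
    return o,(np.c_[u,np.ones(len(u))]@Rm)
def on_plane(c,px,n,p0):
    o,d=ray(c,px); n=np.array(n,float); t=((np.array(p0)-o)@n)/(d@n)
    return o+d*t[:,None]
def at_z(c,px,z): return on_plane(c,px,[0,0,1],[0,0,z])
def proj(c,P):
    k,d=K(c); T=np.array(c["camera_from_world"])
    return cv2.projectPoints(np.array(P,float).reshape(-1,1,3),cv2.Rodrigues(T[:3,:3])[0],T[:3,3],k,d)[0].reshape(-1,2)
E
python3 - <<'E'
import cv2
s=cv2.imread("pics/scene0.png"); 
cv2.imwrite("pics/z1.png",cv2.resize(s[295:380,115:190],None,fx=7,fy=7,interpolation=cv2.INTER_CUBIC))
cv2.imwrite("pics/z2.png",cv2.resize(s[225:300,280:360],None,fx=7,fy=7,interpolation=cv2.INTER_CUBIC))
s=cv2.imread("pics/side0.png"); 
cv2.imwrite("pics/z3.png",cv2.resize(s[130:185,305:375],None,fx=8,fy=8,interpolation=cv2.INTER_CUBIC))
cv2.imwrite("pics/z4.png",cv2.resize(s[215:270,270:360],None,fx=8,fy=8,interpolation=cv2.INTER_CUBIC))
E
```

```text
(no output)
```

View pics/z1.png

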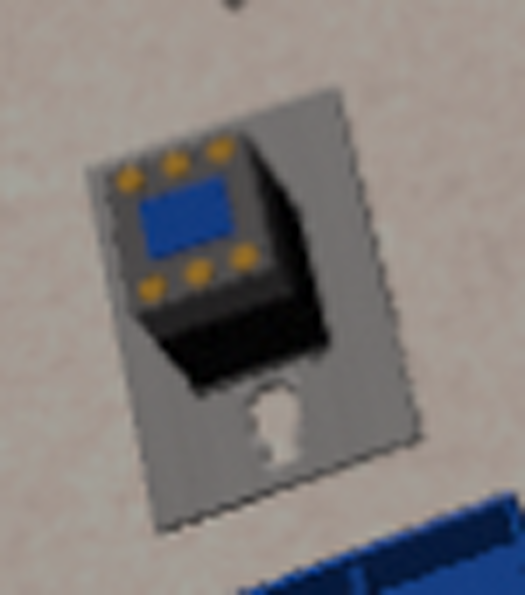

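View pics/z2.png

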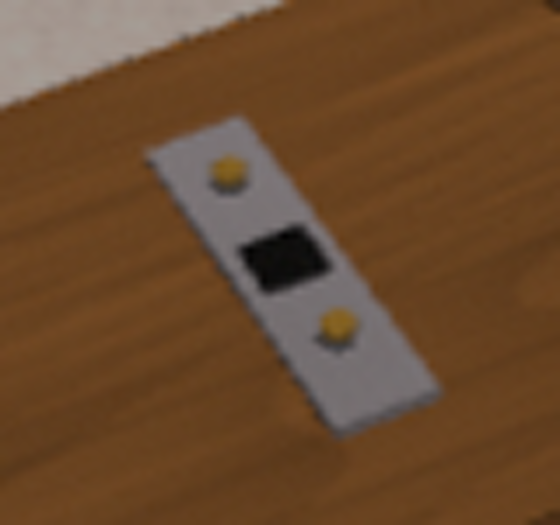

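View pics/z3.png

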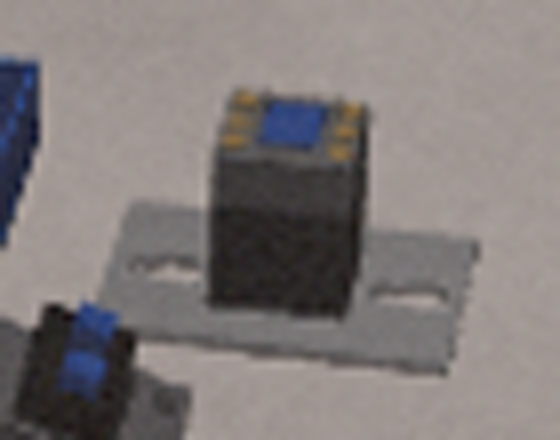

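View pics/z4.png

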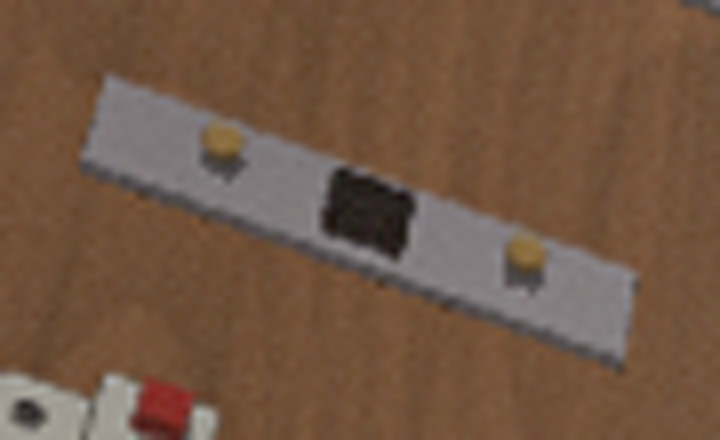

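```bash
cat > m1.py <<'E'
from h import *
from bench import r
from scipy.optimize import least_squares
cs,cd=r.camera("scene"),r.camera("side")
f=lambda p,s,o:(np.array(p,float)+.5)/s-.5+np.array(o)
A=f([(229,169),(341,325)],7,(280,225)); B=f([(526,249),(222,136)],8,(270,215))
# scene first=low stud(near robot); side: right=near robot
sl=np.deg2rad(20)
def frame(yaw): return (R.from_euler('z',yaw)*R.from_euler('y',-sl)).as_matrix()
def res(v):
    M=frame(v[3]); low=v[:3]; hi=low+M[:,0]*.09
    return np.r_[(proj(cs,[low,hi])-A).ravel(),(proj(cd,[low,hi])-B).ravel()]
q=least_squares(res,[.65,0,.07,-.3]);v=q.x
print("head low",v[:3].round(4),"yaw",v[3],"res",q.fun.round(2))
M=frame(v[3]); S=v[:3]+M@[.045,0,-.010]; print("strip mid (true)",S.round(4))
P=f([(88,168),(342,88),(420,438),(158,532)],7,(115,295))
D=f([(135,205),(478,243),(445,373),(98,308)],8,(305,130)) 
# model: scene order: near-left(-x,+y?) 
X=np.array([[-65,-42],[-65,42],[65,42],[65,-42]])/1000
D=np.array([D[2],D[3],D[0],D[1]])
def place(v,Xz): return np.c_[Xz[:,0]*np.cos(v[2])-Xz[:,1]*np.sin(v[2])+v[0],Xz[:,0]*np.sin(v[2])+Xz[:,1]*np.cos(v[2])+v[1],Xz[:,2]]
X3=np.c_[X,np.full(4,.004)]
print(at_z(cs,P,.004).round(3).tolist(), at_z(cd,D,.004).round(3).tolist())
E
python3 m1.py
```

```text
head low [0.5393 0.07   0.0611] yaw 0.03747617266616412 res [ 0.19  0.26 -0.06 -0.14 -0.01 -0.13  0.15  0.04]
strip mid (true) [0.5849 0.0717 0.0671]
[[0.518, -0.381, 0.004], [0.521, -0.297, 0.004], [0.65, -0.302, 0.004], [0.649, -0.384, 0.004]] [[0.52, -0.289, 0.004], [0.647, -0.307, 0.004], [0.645, -0.376, 0.004], [0.517, -0.374, 0.004]]
```

```bash
python3 -m jog '[[0,0,-1,0,0,-0.165,1],[0,0,-1,0,0,-0.165,1],[-2.1,-3.7,-0.4,0,0,0,1],[-2.1,-3.7,-0.4,0,0,0,1],[-2.1,-3.7,-0.4,0,0,0,1],[-2.1,-3.7,-0.4,0,0,0,1],[-2.1,-3.7,-0.4,0,0,0,1],[-2.1,-3.7,-0.4,0,0,0,1],[-2.1,-3.7,-0.4,0,0,0,1],[-2.1,-3.7,-0.4,0,0,0,1],[-2.1,-3.7,-0.4,0,0,0,1],[-2.1,-3.7,-0.4,0,0,0,1],[-2.1,-3.7,-0.4,0,0,0,1],[-2.1,-3.7,-0.4,0,0,0,1],[-2,-3.7,0,0,0,0,1],[0,0,0,0,0,0,1],[0,0,0,0,0,0,1]]'
cat > snap.py <<'E'
from h import *
from bench import r
import sys
c=r.camera("wrist"); cv2.imwrite(f"pics/{sys.argv[1]}.png",c["frame"][:,:,::-1])
import pickle; pickle.dump(dict(c),open(f"pics/{sys.argv[1]}.pkl","wb"))
E
python3 snap.py w1
```

```text
time: 2.98
ee_pos: [0.4744, 0.1105, 0.3015]
eef_rot: [0.0, 1.0, 0.0, -0.0]
ft_force: [-1.2, 0.4, -0.1]
width: 0.0869
```

View pics/w1.png

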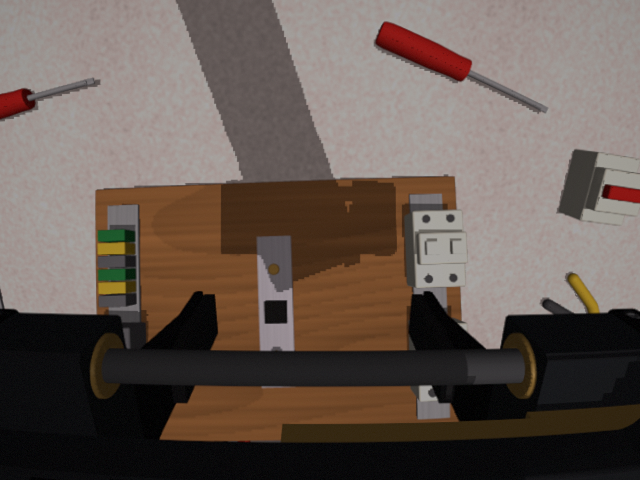

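The wrist view shows the board from above, with the lower stud at about (274,269) and the upper one hidden behind the gripper bar. I'll shift forward to see both.

```bash
python3 -m jog '[[-4,-0.8,0,0,0,0,1],[-4,-0.8,0,0,0,0,1],[-4,-0.8,0,0,0,0,1],[-4,-0.8,0,0,0,0,1],[0,0,0,0,0,0,1],[0,0,0,0,0,0,1]]'
python3 snap.py w2
```

```text
time: 3.78
ee_pos: [0.634, 0.0789, 0.3013]
eef_rot: [-0.0, 1.0, 0.0, -0.0]
ft_force: [-0.5, 0.3, -0.1]
width: 0.0869
```

View pics/w2.png

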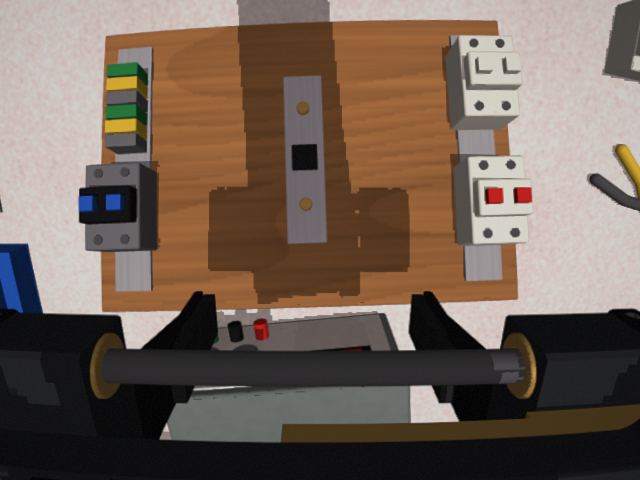

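```bash
cat > m2.py <<'E'
from h import *
import pickle
from scipy.optimize import least_squares
c=pickle.load(open("pics/w2.pkl","rb"))
hsv=cv2.cvtColor(c["frame"],cv2.COLOR_RGB2HSV)
H=[]
for (x,y) in [(303,108),(306,204)]:
    p=hsv[y-12:y+13,x-12:x+13]
    m=((p[...,1]>90)&(p[...,0]>12)&(p[...,0]<30)).astype(np.uint8)
    n,l,s,ce=cv2.connectedComponentsWithStats(m)
    i=1+np.argmax(s[1:,4]); H.append(ce[i]+[x-12,y-12]); print(s[i],H[-1])
# strip mask
im=c["frame"].astype(int)
m=(hsv[...,1]<60).astype(np.uint8); m[:60]=0;m[260:]=0;m[:,:250]=0;m[:,360:]=0
m=cv2.morphologyEx(m,cv2.MORPH_CLOSE,np.ones((5,5),np.uint8))
n,l,s,ce=cv2.connectedComponentsWithStats(m); i=1+np.argmax(s[1:,4]);print(s[i])
k=np.argwhere(l==i)[:,::-1].astype(np.float32); print(cv2.minAreaRect(k))
sl=np.deg2rad(20)
zl=.07-.045*np.sin(sl)+.01*np.cos(sl); zh=zl+.09*np.sin(sl)
L=at_z(c,[H[0]],zl)[0]; U=at_z(c,[H[1]],zh)[0]
print(L,U,"sep",np.linalg.norm((U-L)[:2]),.09*np.cos(sl),"yaw",np.arctan2(*(U-L)[:2][::-1]))
E
python3 m2.py; python3 - <<'E'
import cv2
s=cv2.imread("pics/w2.png");cv2.imwrite("pics/z5.png",cv2.resize(s[65:255,240:370],None,fx=3,fy=3,interpolation=cv2.INTER_CUBIC))
E
```

```text
[  6   6  12  13 124] [302.61290323 107.66129032]
[  6   6  12  13 124] [305.56451613 203.68548387]
[ 284   76   43  168 6151]
((303.9700012207031, 159.36541748046875), (167.24290466308594, 38.909847259521484), 88.05851745605469)
[0.53957048 0.06897156 0.06400602] [0.62377865 0.07197637 0.09478783] sep 0.08426176607577567 0.08457233587073175 yaw 0.03566805683115975
```

View pics/z5.png

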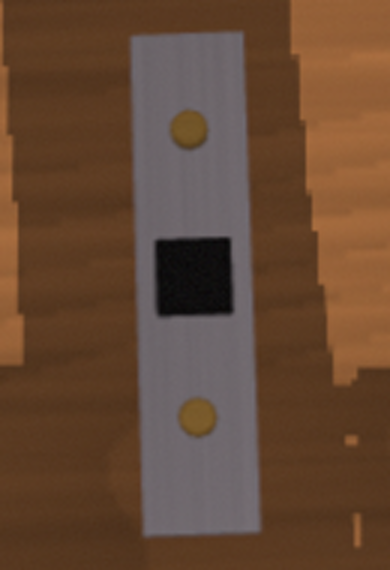

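Both heads are found: lower (0.5395, 0.069), upper (0.624, 0.072), strip yaw about 0.036, and the three cameras agree to about 1 mm. Next I'll look at the contactor.

```bash
python3 -m jog '[[-0.4,-4.2,0,0,0,0,1],[-0.4,-4.2,0,0,0,0,1],[-0.4,-4.2,0,0,0,0,1],[-0.4,-4.2,0,0,0,0,1],[-0.4,-4.2,0,0,0,0,1],[-0.4,-4.2,0,0,0,0,1],[-0.4,-4.2,0,0,0,0,1],[-0.4,-4.2,0,0,0,0,1],[0,-4.2,0,0,0,0,1],[0,-4.2,0,0,0,0,1],[0,0,0,0,0,0,1],[0,0,0,0,0,0,1]]'
python3 snap.py w3
```

```text
time: 5.32
ee_pos: [0.6665, -0.341, 0.3022]
eef_rot: [-0.0, 1.0, 0.001, 0.001]
ft_force: [0.5, 0.0, -0.4]
width: 0.087
```

View pics/w3.png

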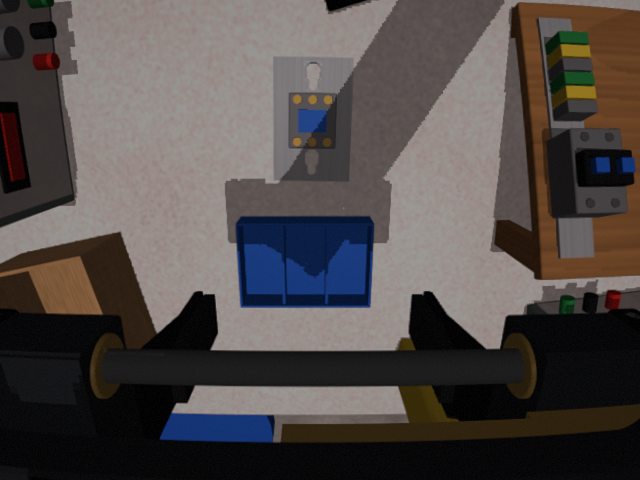

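```bash
python3 - <<'E'
import cv2
s=cv2.imread("pics/w3.png");cv2.imwrite("pics/z6.png",cv2.resize(s[50:190,260:365],None,fx=4,fy=4,interpolation=cv2.INTER_CUBIC))
E
```

```text
(no output)
```

View pics/z6.png

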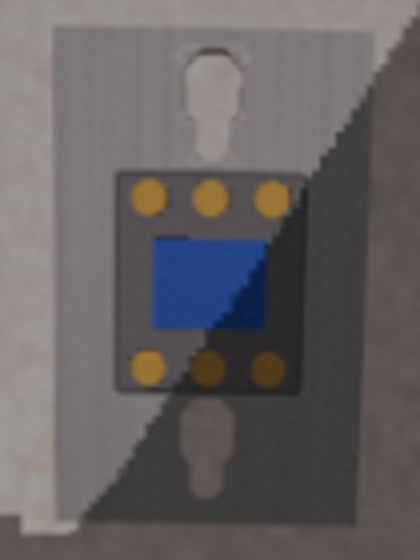

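```bash
python3 - <<'E'
from h import *
import pickle
c=pickle.load(open("pics/w3.pkl","rb"))
f=lambda p:(np.array(p,float)+.5)/4-.5+[260,50]
P=at_z(c,f([(54,26),(374,32),(356,524),(54,522)]),.004)
print(P.round(4).tolist(),P.mean(0))
B=at_z(c,f([(117,172),(307,174),(300,392),(115,392)]),.068); print(B.round(4).tolist(),B.mean(0))
for Q,nm in((P,'plate'),(B,'block')):
    a=(Q[2]+Q[3]-Q[0]-Q[1])[:2]; b=(Q[1]+Q[2]-Q[0]-Q[3])[:2]
    print(nm,np.arctan2(a[1],a[0]),np.linalg.norm(a)/2,np.arctan2(-b[0],b[1]),np.linalg.norm(b)/2)
E
```

```text
[[0.5186, -0.3826, 0.004], [0.5199, -0.2993, 0.004], [0.6491, -0.301, 0.004], [0.6486, -0.3855, 0.004]] [ 0.58405349 -0.34208517  0.004     ]
[[0.5593, -0.3631, 0.068], [0.5597, -0.3199, 0.068], [0.6086, -0.3208, 0.068], [0.6087, -0.3642, 0.068]] [ 0.58406377 -0.34198656  0.068     ]
plate -0.01774960520083416 0.1295688660723106 -0.010680596280815247 0.08387948443410753
block -0.02007831809442124 0.04917675905941605 -0.0035720709486239447 0.04330000897491806
```

The slots run toward +x as required; contactor at (0.584, -0.342), yaw about -0.016. I'll move above it and descend to TCP z of about 0.032.

```bash
python3 -m jog '[[4.1,0,0,0,0,0.016,1],[4.1,-0.1,3,0,0,0,1],[0,0,4,0,0,0,1],[0,0,4,0,0,0,1],[0,0,4,0,0,0,1],[0,0,4,0,0,0,1],[0,0,4,0,0,0,1],[0,0,2,0,0,0,1],[0,0,0,0,0,0,1],[0,0,0,0,0,0,1]]'
```

```text
time: 6.62
ee_pos: [0.5853, -0.3428, 0.0535]
eef_rot: [0.008, 1.0, -0.0, 0.001]
ft_force: [-0.1, 0.1, 0.6]
width: 0.0867
```

```bash
python3 -m jog '[[0.1,0.1,1.1,0,0,0,1],[0,0,1.1,0,0,0,1],[0,0,0,0,0,0,1],[0,0,0,0,0,0,-0.3],[0,0,0,0,0,0,-0.3],[0,0,0,0,0,0,-0.3],[0,0,0,0,0,0,-0.3],[0,0,0,0,0,0,-0.3],[0,0,0,0,0,0,-0.3]]' 40
python3 snap.py w4
```

```text
time: 7.75
ee_pos: [0.5833, -0.3415, 0.0296]
eef_rot: [0.008, 1.0, 0.0, 0.0]
ft_force: [0.0, 0.4, 0.6]
width: 0.0441
```

View pics/w4.png

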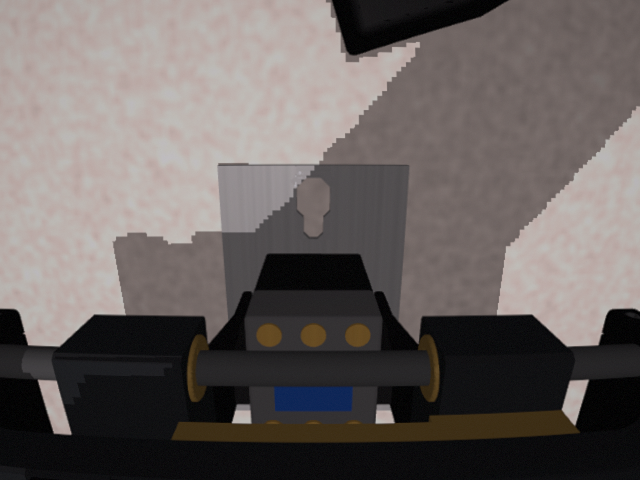

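```bash
python3 - <<'E'
from h import *
import pickle
s=cv2.imread("pics/w4.png");cv2.imwrite("pics/z7.png",cv2.resize(s[150:320,200:430],None,fx=3,fy=3,interpolation=cv2.INTER_CUBIC))
c=pickle.load(open("pics/w4.pkl","rb"))
P=at_z(c,[(219,163.5),(408,164)],.004);print(P)
c0=P[:,:2].mean(0);print("centre x",c0+[.065,0])
print(at_z(c,[(313,196)],.004))
E
```

```text
[[ 0.51762605 -0.38212176  0.004     ]
 [ 0.51911292 -0.29940555  0.004     ]]
centre x [ 0.58336948 -0.34076365]
[[ 0.53278021 -0.34121754  0.004     ]]
```

View pics/z7.png

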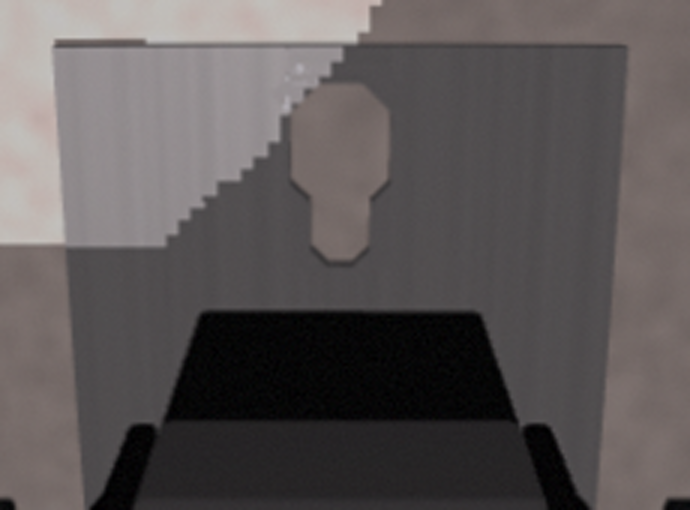

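```bash
python3 -m jog '[[0,0,-1,0,0,0,-0.3],[0,0,-3,0,0,0,-0.3],[0,0,-4,0,0,0,-0.3],[0,0,-4,0,0,0,-0.3],[0,0,-4,0,0,0,-0.3],[0,0,-4,0,0,0,-0.3],[0,0,-3,0,0,0,-0.3],[0,2,0,0,0,-0.0525,-0.3],[0,4,0,0,0,0,-0.3],[0,4,0,0,0,0,-0.3],[0,4,0,0,0,0,-0.3],[0,4,0,0,0,0,-0.3],[0,4,0,0,0,0,-0.3],[0,4,0,0,0,0,-0.3],[0,4,0,0,0,0,-0.3],[0,4,0,0,0,0,-0.3],[0,4,0,0,0,0,-0.3],[0,3,0,0,0,0,-0.3],[0,0,0,0,0,0,-0.3],[0,0,0,0,0,0,-0.3]]' 50
cat > goal.py <<'E'
from h import *
from bench import r
import sys
sx,sy,h=[float(a)/1000 for a in sys.argv[1:4]]   # mm
sl=np.deg2rad(20)
M=(R.from_euler('z',.0365)*R.from_euler('y',-sl)).as_matrix()
S=np.array([.5852,.0709,.070])
O=np.array([0,0,.0296])
s=r.read_state(); p=np.array(s["ee_pos"]); T=R.from_quat(s["eef_rot"]).as_matrix()
Tg=np.c_[-M[:,0],M[:,1],-M[:,2]]
con=M.T@(p+T@O-S)
print("contactor in slope mm",(con*1000).round(2),"f(slope)",(M.T@np.array(s["ft_force"])).round(2),"w",round(s["width"],4),"t",round(s["time"],2))
pg=S+M@[sx,sy,h]-Tg@O
print("tool shift cm",(T.T@(pg-p)*100).round(3),"turn",R.from_matrix(T.T@Tg).as_rotvec().round(4), "TCP goal",pg.round(4))
E
python3 goal.py 7 0 60
```

```text
time: 10.3
ee_pos: [0.5687, 0.0683, 0.2584]
eef_rot: [-0.019, 1.0, -0.0, -0.001]
ft_force: [0.2, -0.3, -5.2]
width: 0.0436
contactor in slope mm [ 38.72  -2.01 154.89] f(slope) [-1.59 -0.36 -4.98] w 0.0436 t 10.3
tool shift cm [ 0.735  0.207 10.181] turn [-0.0005 -0.3508  0.001 ] TCP goal [0.5611 0.07   0.1566]
```

```bash
python3 -m jog '[[0.7,0.2,2,0,0,0,-0.3],[0,0,2,0,-0.175,0,-0.3],[0,0,2,0,-0.175,0,-0.3],[0,0,0,0,0,0,-0.3],[0,0,0,0,0,0,-0.3]]'
python3 goal.py 7 0 40; python3 snap.py w5
```

```text
time: 10.92
ee_pos: [0.5668, 0.0697, 0.2013]
eef_rot: [-0.017, 0.985, 0.003, 0.174]
ft_force: [-0.4, 0.8, -3.4]
width: 0.0442
contactor in slope mm [ 27.56  -0.58 100.09] f(slope) [-1.48  0.82 -3.06] w 0.0442 t 10.93
tool shift cm [2.057 0.056 6.008] turn [-0.0003  0.0002 -0.0015] TCP goal [0.568  0.0703 0.1378]
```

View pics/w5.png

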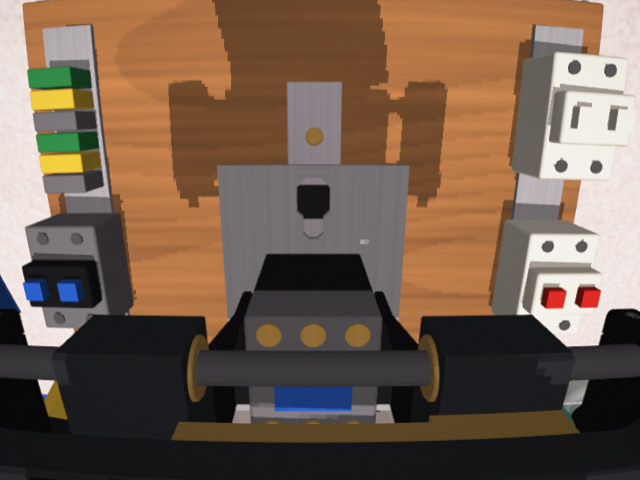

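The plate is aligned with the strip: keyhole at (313,198), lower head at (314,136), both on one line. I'll come down to about 16 mm above the strip.

```bash
python3 -m jog '[[1,0,2,0,0,0,-0.3],[1,0,2,0,0,0,-0.3],[0,0.05,2,0,0,0,-0.3],[0,0,1.4,0,0,0,-0.3],[0,0,0.9,0,0,0,-0.3],[0,0,0,0,0,0,-0.3],[0,0,0,0,0,0,-0.3],[0,0,0,0,0,0,-0.3]]'
python3 goal.py 7 0 12; python3 snap.py w6; python3 - <<'E'
import cv2
s=cv2.imread("pics/w6.png");cv2.imwrite("pics/z8.png",cv2.resize(s[100:260,210:420],None,fx=3.5,fy=3.5,interpolation=cv2.INTER_CUBIC))
E
```

```text
time: 11.98
ee_pos: [0.576, 0.0711, 0.1157]
eef_rot: [-0.018, 0.984, 0.003, 0.175]
ft_force: [0.2, 0.0, -4.1]
width: 0.0439
contactor in slope mm [ 7.04  0.52 16.48] f(slope) [-1.22  0.01 -3.93] w 0.0439 t 11.97
tool shift cm [-0.001 -0.052  0.448] turn [ 0.0002  0.0018 -0.0009] TCP goal [0.5776 0.0706 0.1115]
```

View pics/z8.png

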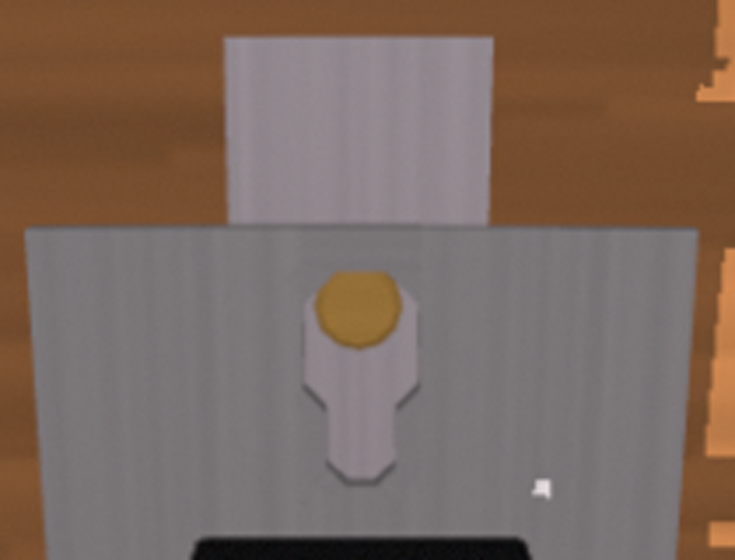

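```bash
cat > m3.py <<'E'
from h import *
import pickle
c=pickle.load(open("pics/w6.pkl","rb"))
sl=np.deg2rad(20)
M=(R.from_euler('z',.0365)*R.from_euler('y',-sl)).as_matrix(); S=np.array([.5852,.0709,.070])
f=lambda p:(np.array(p,float)+.5)/3.5-.5+[210,100]
on=lambda p,h:((on_plane(c,f(p),M[:,2],S+M[:,2]*h)-S)@M*1000).round(2)
print("head (exp -45,0)",on([(358.5,305)],.010))
print("head rim",on([(315,305),(402,305),(358,348)],.010))
print("edge",on([(26,229),(697,231)],.0165+.004),"exp x -58 @ 7")
print("strip end (exp -80?)",on([(225,38),(492,38)],0))
print("keyhole sides",on([(303,330),(419,330)],.0205))
E
python3 m3.py
```

```text
head (exp -45,0) [[-45.75  -0.3   10.  ]]
head rim [[-45.76  -6.12  10.  ]
 [-45.76   5.53  10.  ]
 [-39.91  -0.37  10.  ]]
edge [[-57.18 -41.89  20.5 ]
 [-56.95  42.1   20.5 ]] exp x -58 @ 7
strip end (exp -80?) [[-80.37 -18.24   0.  ]
 [-80.38  17.66  -0.  ]]
keyhole sides [[-44.28  -7.34  20.5 ]
 [-44.28   7.39  20.5 ]]
```

```bash
python3 -m jog '[[0.13,-0.04,0,0,0,0,-0.3],[0,0,0.25,0,0,0,-0.3],[0,0,0.2,0,0,0,-0.3],[0,0,0,0,0,0,-0.3],[0,0,0,0,0,0,-0.3],[0,0,0,0,0,0,-0.3]]'
python3 goal.py 5.7 0.1 9; python3 snap.py w7; python3 - <<'E'
import cv2
s=cv2.imread("pics/w7.png");cv2.imwrite("pics/z9.png",cv2.resize(s[100:260,210:420],None,fx=3.5,fy=3.5,interpolation=cv2.INTER_CUBIC))
E
```

```text
time: 12.78
ee_pos: [0.5761, 0.0706, 0.1104]
eef_rot: [-0.018, 0.985, 0.003, 0.174]
ft_force: [-0.5, 0.2, -4.1]
width: 0.0437
contactor in slope mm [ 5.3   0.06 11.47] f(slope) [-1.83  0.23 -3.69] w 0.0437 t 12.78
tool shift cm [-0.043  0.003  0.247] turn [-0.0002  0.001  -0.0007] TCP goal [0.5774 0.0707 0.1082]
```

View pics/z9.png

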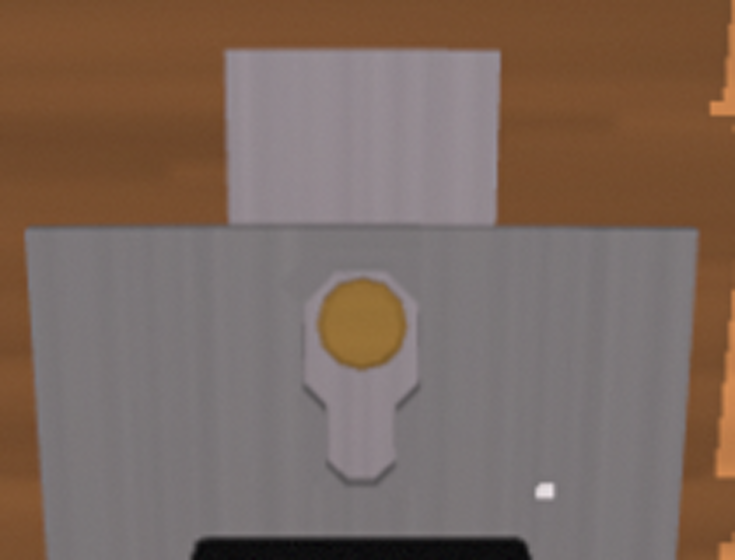

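The lower head is centred in the keyhole (362,323). I'll press down in small steps.

```bash
python3 -m jog '[[0,0,0.2,0,0,0,-0.3],[0,0,0.2,0,0,0,-0.3],[0,0,0,0,0,0,-0.3],[0,0,0,0,0,0,-0.3]]'
python3 goal.py 5.5 0.1 4
```

```text
time: 13.32
ee_pos: [0.5774, 0.0706, 0.1065]
eef_rot: [-0.018, 0.985, 0.003, 0.174]
ft_force: [0.0, -0.5, -3.9]
width: 0.0442
contactor in slope mm [ 5.23 -0.    7.4 ] f(slope) [-1.32 -0.54 -3.69] w 0.0442 t 13.32
tool shift cm [-0.029  0.01   0.34 ] turn [-0.0003  0.0009 -0.0008] TCP goal [0.5789 0.0708 0.1035]
```

```bash
python3 -m jog '[[0,0,0.2,0,0,0,-0.3],[0,0,0.15,0,0,0,-0.3],[0,0,0,0,0,0,-0.3],[0,0,0,0,0,0,-0.3]]'
python3 goal.py 5.5 0.1 1; python3 snap.py w8; python3 - <<'E'
import cv2
s=cv2.imread("pics/w8.png");cv2.imwrite("pics/z10.png",cv2.resize(s[100:260,210:420],None,fx=3.5,fy=3.5,interpolation=cv2.INTER_CUBIC))
E
```

```text
time: 13.82
ee_pos: [0.5786, 0.0707, 0.1034]
eef_rot: [-0.018, 0.985, 0.003, 0.174]
ft_force: [-1.9, 0.1, -1.4]
width: 0.0437
contactor in slope mm [5.28 0.04 4.01] f(slope) [-2.29  0.13 -0.64] w 0.0437 t 13.82
tool shift cm [-0.024  0.006  0.301] turn [-0.0001  0.001  -0.0008] TCP goal [0.5799 0.0708 0.1006]
```

View pics/z10.png

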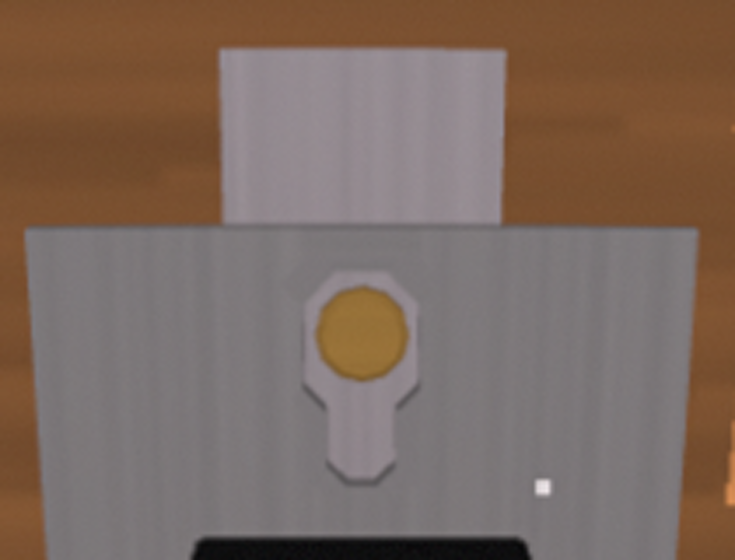

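```bash
python3 -m jog '[[0,0,0.1,0,0,0,-0.3],[0,0,0.1,0,0,0,-0.3],[0,0,0.1,0,0,0,-0.3],[0,0,0,0,0,0,-0.3],[0,0,0,0,0,0,-0.3]]'
python3 goal.py 5.5 0.1 1
```

```text
time: 14.5
ee_pos: [0.5797, 0.0708, 0.1006]
eef_rot: [-0.018, 0.985, 0.003, 0.174]
ft_force: [-3.1, -0.5, 0.3]
width: 0.0439
contactor in slope mm [5.35 0.05 1.  ] f(slope) [-2.77 -0.34  1.37] w 0.0439 t 14.5
tool shift cm [-0.018  0.004  0.   ] turn [-0.0002  0.0011 -0.0007] TCP goal [0.5799 0.0708 0.1006]
```

```bash
python3 -m jog '[[0,0,0.09,0,0,0,-0.3],[0,0,0,0,0,0,-0.3],[0.25,0,0,0,0,0,-0.3],[0.25,0,0,0,0,0,-0.3],[0,0,0,0,0,0,-0.3]]'
python3 goal.py -10.5 0 0.5
```

```text
time: 15.12
ee_pos: [0.5757, 0.0708, 0.0984]
eef_rot: [-0.018, 0.984, 0.003, 0.175]
ft_force: [1.4, 0.3, 3.0]
width: 0.0434
contactor in slope mm [0.89 0.23 0.35] f(slope) [2.34 0.23 2.37] w 0.0434 t 15.12
tool shift cm [ 1.132 -0.023 -0.018] turn [ 0.0003  0.0024 -0.0008] TCP goal [0.5651 0.0702 0.0947]
```

```bash
python3 -m jog '[[0.2,-0.02,0,0,0,0,-0.3],[0.2,0,0,0,0,0,-0.3],[0.2,0,0,0,0,0,-0.3],[0,0,0,0,0,0,-0.3]]'
python3 goal.py -10.5 0 0.5; python3 snap.py w9; python3 - <<'E'
import cv2
s=cv2.imread("pics/w9.png");cv2.imwrite("pics/z11.png",cv2.resize(s[100:260,210:420],None,fx=3.5,fy=3.5,interpolation=cv2.INTER_CUBIC))
E
```

```text
time: 15.62
ee_pos: [0.5696, 0.0702, 0.0959]
eef_rot: [-0.018, 0.985, 0.003, 0.174]
ft_force: [2.3, 0.5, 4.4]
width: 0.044
contactor in slope mm [-5.83 -0.14  0.09] f(slope) [3.67 0.43 3.36] w 0.044 t 15.62
tool shift cm [ 0.464  0.014 -0.041] turn [-0.0001  0.001  -0.0007] TCP goal [0.5651 0.0702 0.0947]
```

View pics/z11.png

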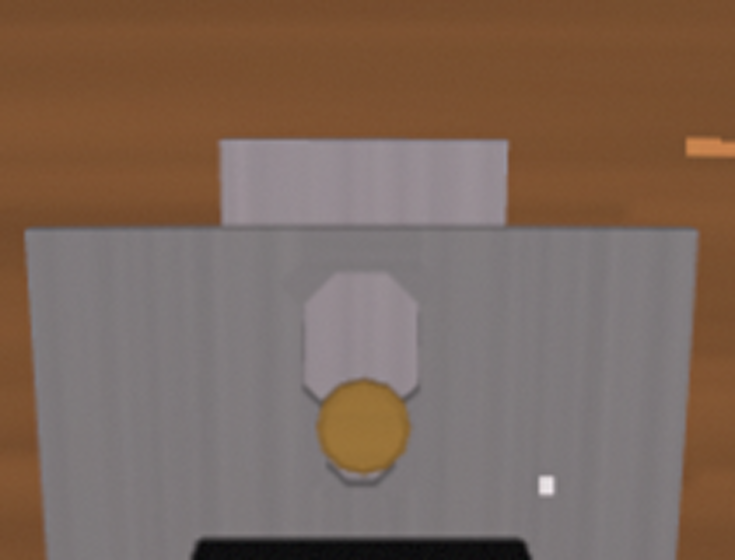

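The head is now over the slot (363,426 in the crop), so the plate is sliding under both heads. About 4–5 mm to go, so I'll continue until it stops.

```bash
python3 -m jog '[[0.15,0,0,0,0,0,-0.3],[0.15,0,0,0,0,0,-0.3],[0.15,0,0,0,0,0,-0.3],[0,0,0,0,0,0,-0.3]]'
python3 goal.py -10.5 0 0.5
```

```text
time: 16.18
ee_pos: [0.5655, 0.07, 0.0944]
eef_rot: [-0.018, 0.985, 0.003, 0.174]
ft_force: [1.9, 0.1, 5.2]
width: 0.0437
contactor in slope mm [-10.12  -0.17   0.1 ] f(slope) [3.53 0.08 4.23] w 0.0437 t 16.18
tool shift cm [ 0.034  0.017 -0.04 ] turn [-0.0001  0.0013 -0.0008] TCP goal [0.5651 0.0702 0.0947]
```

```bash
python3 -m jog '[[0.1,0,0,0,0,0,-0.3],[0.05,0,0,0,0,0,-0.3],[0,0,0,0,0,0,-0.3]]'
python3 goal.py -10.5 0 0.5; python3 snap.py w10; python3 - <<'E'
import cv2
s=cv2.imread("pics/w10.png");cv2.imwrite("pics/z12.png",cv2.resize(s[100:260,210:420],None,fx=3.5,fy=3.5,interpolation=cv2.INTER_CUBIC))
E
```

```text
time: 16.55
ee_pos: [0.5642, 0.07, 0.094]
eef_rot: [-0.018, 0.985, 0.003, 0.174]
ft_force: [1.0, -0.6, 6.0]
width: 0.0435
contactor in slope mm [-11.49  -0.16   0.12] f(slope) [ 2.97 -0.61  5.3 ] w 0.0435 t 16.55
tool shift cm [-0.104  0.015 -0.038] turn [-0.0001  0.0014 -0.0008] TCP goal [0.5651 0.0702 0.0947]
```

View pics/z12.png

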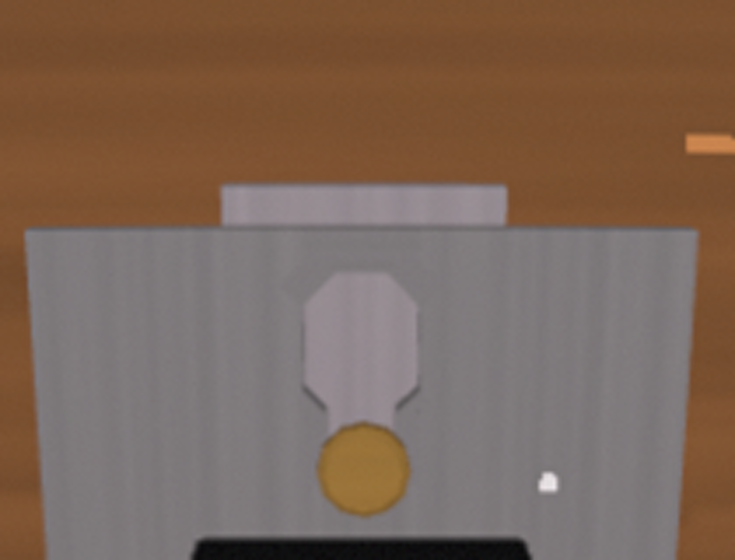

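```bash
python3 -m jog '[[0.1,0,0,0,0,0,-0.3],[0,0,0,0,0,0,-0.3]]'
python3 goal.py -10.5 0 0.5
```

```text
time: 16.85
ee_pos: [0.5636, 0.07, 0.0938]
eef_rot: [-0.018, 0.984, 0.003, 0.175]
ft_force: [5.9, 0.2, 4.9]
width: 0.0436
contactor in slope mm [-12.09  -0.15   0.19] f(slope) [7.18 0.03 2.6 ] w 0.0436 t 16.85
tool shift cm [-0.165  0.015 -0.031] turn [-0.      0.0022 -0.0008] TCP goal [0.5651 0.0702 0.0947]
```

```bash
python3 -m jog '[[0.06,0,0,0,0,0,-0.3],[0,0,0,0,0,0,-0.3]]'
python3 goal.py -10.5 0 0.5; python3 snap.py w11; python3 - <<'E'
import cv2
s=cv2.imread("pics/w11.png");cv2.imwrite("pics/z13.png",cv2.resize(s[100:260,210:420],None,fx=3.5,fy=3.5,interpolation=cv2.INTER_CUBIC))
E
```

```text
time: 17.1
ee_pos: [0.5635, 0.07, 0.0939]
eef_rot: [-0.018, 0.984, 0.003, 0.175]
ft_force: [7.5, 0.6, 2.9]
width: 0.0434
contactor in slope mm [-12.17  -0.13   0.28] f(slope) [8.09 0.34 0.17] w 0.0434 t 17.1
tool shift cm [-0.177  0.013 -0.021] turn [ 0.      0.0031 -0.0009] TCP goal [0.5651 0.0702 0.0947]
```

View pics/z13.png

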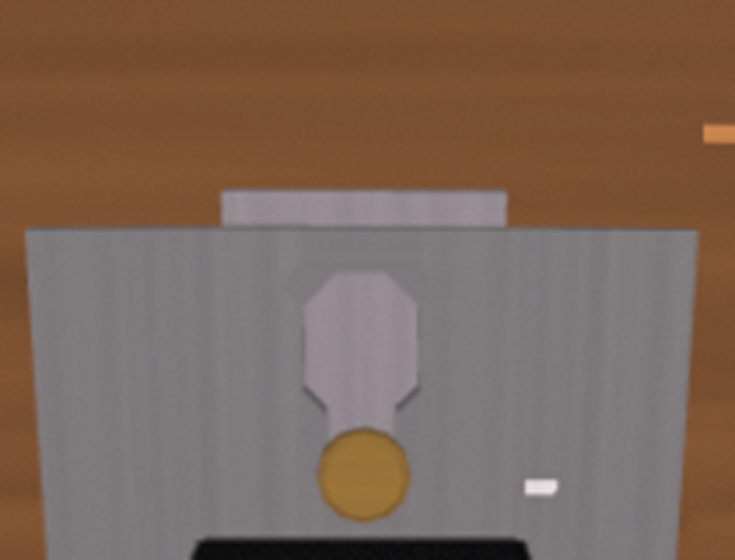

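```bash
python3 -m jog '[[0,0,-0.08,0,0,0,-0.3],[0,0,-0.08,0,0,0,-0.3],[0,0,0,0,0,0,-0.3]]'
python3 goal.py -12 0 2
python3 -m jog '[[0,0,0,0,0,0,0.2],[0,0,0,0,0,0,0.4],[0,0,0,0,0,0,0.6],[0,0,0,0,0,0,0.6],[0,0,0,0,0,0,0.6],[0,0,0,0,0,0,0.6]]'
python3 snap.py w12
```

```text
time: 17.52
ee_pos: [0.5629, 0.0699, 0.0953]
eef_rot: [-0.018, 0.984, 0.003, 0.175]
ft_force: [8.2, 0.1, 1.6]
width: 0.0443
contactor in slope mm [-12.2   -0.14   1.81] f(slope) [ 8.24 -0.23 -1.3 ] w 0.0443 t 17.52
tool shift cm [-0.029  0.014 -0.018] turn [ 0.      0.003  -0.0009] TCP goal [0.5631 0.0701 0.0956]
time: 18.27
ee_pos: [0.5619, 0.0699, 0.0947]
eef_rot: [-0.018, 0.985, 0.003, 0.174]
ft_force: [0.1, 0.2, 1.1]
width: 0.0698
```

View pics/w12.png

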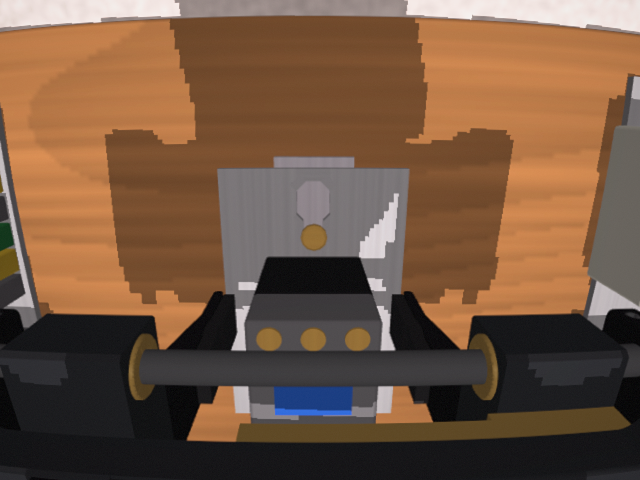

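Released and still home: the head sits at the slot end (314,237). I'll withdraw along the tool axis and look again.

```bash
python3 -m jog '[[0,0,-1,0,0,0,0.6],[0,0,-2,0,0,0,0.6],[0,0,-3,0,0,0,0.6],[0,0,-4,0,0,0,0.6],[0,0,-4,0,0,0,0.6],[0,0,-4,0,0,0,0.6],[-2,0,0,0,0.15,0,0.6],[-4,0,0,0,0.15,0,0.6],[-4,0,0,0,0,0,0.6],[-4,0,0,0,0,0,0.6],[0,0,0,0,0,0,0.6],[0,0,0,0,0,0,0.6]]'
python3 snap.py w13; python3 - <<'E'
from bench import r
import cv2
c=r.camera("side")["frame"][:,:,::-1];cv2.imwrite("pics/s13.png",cv2.resize(c[150:330,220:400],None,fx=3.3,fy=3.3,interpolation=cv2.INTER_CUBIC))
E
```

```text
time: 19.82
ee_pos: [0.6335, 0.0716, 0.2835]
eef_rot: [-0.017, 0.999, 0.0, 0.032]
ft_force: [-0.7, -0.8, 0.2]
width: 0.0697
```

View pics/w13.png

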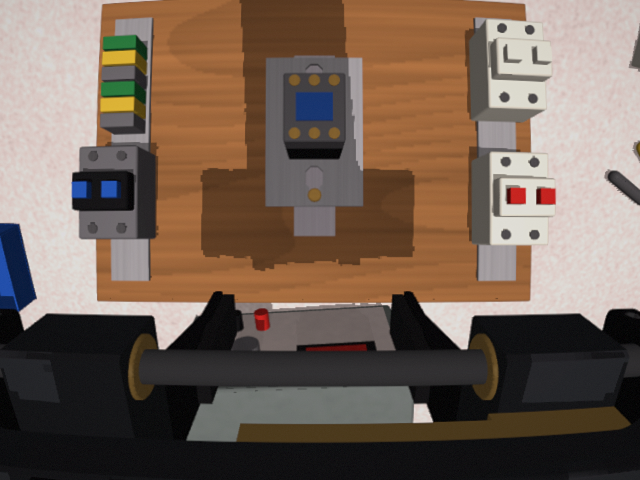

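View pics/s13.png

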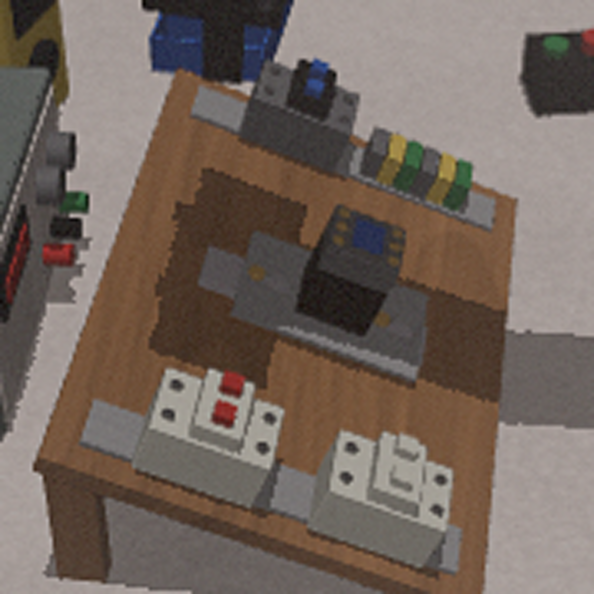

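```bash
python3 - <<'E'
from h import *
import pickle
c=pickle.load(open("pics/w13.pkl","rb"))
s=c["frame"][:,:,::-1];cv2.imwrite("pics/z14.png",cv2.resize(s[45:245,250:380],None,fx=4,fy=3,interpolation=cv2.INTER_CUBIC)[:600])
hsv=cv2.cvtColor(c["frame"],cv2.COLOR_RGB2HSV)
x,y=314,195;p=hsv[y-12:y+13,x-12:x+13]
m=((p[...,1]>90)&(p[...,0]>12)&(p[...,0]<30)).astype(np.uint8)
n,l,st,ce=cv2.connectedComponentsWithStats(m);i=1+np.argmax(st[1:,4]);H=ce[i]+[x-12,y-12]
g=cv2.cvtColor(c["frame"],cv2.COLOR_RGB2GRAY).astype(float)
e=lambda col,a,b:a+np.argmax(abs(np.diff(g[a:b,col-3:col+4].mean(1))))+.5
print(H,st[i],[e(k,198,215) for k in (278,285,345,352)],[e(k,50,68) for k in (278,285,345,352)])
sl=np.deg2rad(20)
M=(R.from_euler('z',.0365)*R.from_euler('y',-sl)).as_matrix(); S=np.array([.5852,.0709,.070])
on=lambda p,h:((on_plane(c,p,M[:,2],S+M[:,2]*h)-S)@M*1000).round(2)
print("head",on([H],.010)); 
print("top edge",on([(k,e(k,198,215)) for k in (278,285,345,352)],.006).tolist())
print("bottom edge",on([(k,e(k,50,68)) for k in (278,285,345,352)],.006).tolist())
E
```

```text
[314.08571429 194.66428571] [  6   5  13  14 140] [np.float64(205.5), np.float64(205.5), np.float64(205.5), np.float64(205.5)] [np.float64(57.5), np.float64(57.5), np.float64(52.5), np.float64(57.5)]
head [[44.69 -0.49 10.  ]]
top edge [[53.54, -31.62, 6.0], [53.55, -25.57, 6.0], [53.62, 26.16, 6.0], [53.61, 32.21, 6.0]]
bottom edge [[-76.24, -31.84, 6.0], [-76.19, -25.72, 6.0], [-80.66, 26.72, 6.0], [-76.18, 32.82, 6.0]]
```

View pics/z14.png

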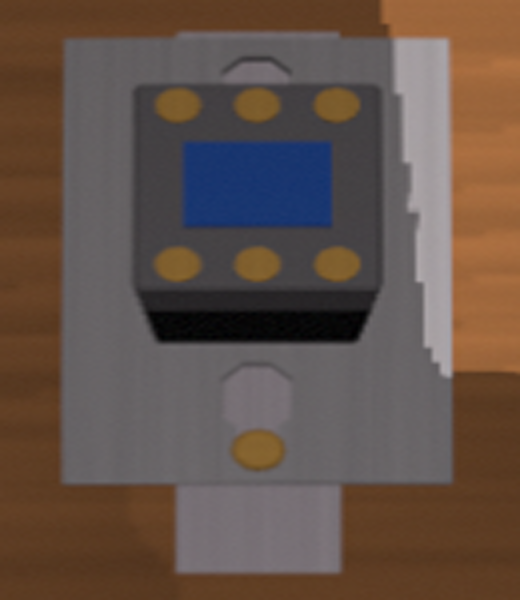

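The head-to-plate-edge distance is 8.9 mm against the 9.5 mm expected when home, which is within a pixel. I'm handing in.

```bash
python3 -c "
from bench import r
r.close_job()"
```

```text
the job is handed in; nothing more can be done
```

The contactor is hanging on both studs, slid fully home and released, and I handed the job in at about 20 s. I gripped the block, tilted it 20° to match the board, and pressed both keyholes over the heads. I then slid it about 17.5 mm down the slope to the stop.

- **Finding the studs:** I located them in the camera pictures. Just above the heads, a close look through the lower keyhole called for corrections of 1.3 mm along the slope and 0.4 mm sideways, and the plate then went over cleanly.
- **Forces:** I pressed on the board with about 6–9 N, and the push against the stop was about 10 N. The travel stalled there as the force rose.
- **After release:** The plate lies flat with the upper head at the end of its slot. The head-to-plate-edge distance measured 8.9 mm against 9.5 mm nominal, which is within one pixel. The lower head was under the block in the last pictures; the picture taken right after release showed one head at its slot's end.
- **One disagreement:** The tool reading at the stop put the contactor at x = -12.2 mm (about -11.3 mm in the last picture), not the nominal -10.5 mm. This fits the 1–1.5 mm calibration offset seen in the close-up. The force stop and the picture both say it is home.

The gripper was clear of everything at hand-in, and I saw nothing else disturbed.

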